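# Set and lock the air regulator

### The job

On the bench stand two air regulators; use the one that has the forked lock slide on a rail next to its knob. Turn its knob until the white pointer line is at the black arrowhead mark on the dial, then push the lock slide fully home so that its fork straddles the knob's grip, and let go.

Things in the scene. Friction and masses are not known exactly. Their poses are not given: they have to be found in the camera images.
- reg_knob (a joint): Knob angle of the regulator with the lock, rad: 0 = white pointer line at the one black arrowhead mark on the white dial (on the side away from the lock; other ticks are thin), positive counter-clockwise from above. Starts at 0.6 to 1.4: turn it clockwise. Stops at +-1.7, stays where left (0.05 N m). A similar regulator without rail and lock is a bystander.
- reg_knob_grip (a point): On the knob's upright axis, 72 mm above the bench, turns with it. Black grip bar 56 mm long, 16 mm thick, its top 12 mm above this point, on a disc 60 mm wide, 26 mm below it; dial 84 mm square, 30 mm below. x: level, along the bar to its pointer end; z up. Pinch along y. Bolted to the bench at a new place and yaw each time.
- reg_lock (a joint): Travel of the aluminium lock slide, m: 0 fully back, 0.100 home at its stop, growing towards the knob. Starts at 0 to 0.02. 2 N of friction, stays where left. Its two prongs (gap 30 mm) reach 83 mm ahead of its post, 44 to 58 mm below its grip point, and pass either side of the knob's bar when that is at the mark.
- reg_lock_grip (a point): On the slide's upright post, 22 x 22 mm, 110 mm above the bench, 14 mm below the post's top; the carriage under it (54 mm wide) has its top 42 mm lower. x: level, the way it slides home, straight at the knob's axis and on towards the mark; z up. Post to knob axis: 168 mm fully back, 68 mm home.

How it is judged:
On the way:
1. the knob's pointer is at the mark (within 11 degrees) while the lock is still back (less than 35 mm of travel) (value of joint reg_knob between -0.19 and 0.19 rad and value of joint reg_lock below 0.035 m), for 0.2 s.
At the end, for the whole second after the job is handed in: The knob's pointer is at the arrowhead mark within 0.19 rad (11 degrees) and the lock slide rests home, at 88 mm or more of its 100 mm travel (value of joint reg_knob between -0.19 and 0.19 rad and value of joint reg_lock above 0.088 m and velocity of joint reg_lock between -0.01 and 0.01 m/s); the robot touches nothing.
It also fails if it takes over 42 s, if anything falls off the work surface, if the arm or the gripper's body presses on something with over 40 N, if the wrist force passes 120 N, or if a joint passes its speed limit or range.

### The arm

A 6-joint arm with a two-finger parallel gripper is mounted at the origin on the work surface. World frame = base frame: x ahead of the robot, y to its left, z up, the work surface at z = 0. Lengths are in m, angles in rad, forces in N, time in s.
With the tool pointing down it reaches from about 0.35 to 0.8 m from the base axis. Payload 7.3 kg.
Tool frame: the origin (TCP) lies between the finger pads; the fingertips stand 25 mm ahead of it and the grasp point (between the pads) lies 6 mm ahead of it (r.tip_extent is the distance from the TCP to the fingertips, in m); z points along the fingers, y is the direction in which the jaws open and shut (so a half turn about z gives the same grasp; the last joint's range is limited). The gripper opens to 85 mm and grips with 20 to 120 N. Pads are 22 mm wide; open, the fingers measure 114 mm over their backs; the gripper's body (76 mm by 85 mm) begins 54 mm behind the grasp point. The pads swing forward as they close: fully open they stand 13 mm farther back than shut.
Start: joints at [1.098, 0.342, 1.524, -0, 1.275, -0.146], TCP at [0.169, 0.497, 0.256] pointing down, gripper open.
Joint ranges: [-2.53, 2.53], [-0.77, 2.02], [0.04, 2.7], [-1, 4.14], [0.28, 2.66], [-3.11, 3.11]. Speed limits (rad/s): [2.57, 2.57, 3.14, 3.14, 3.14, 3.14].

### API

Orientations are given as a unit quaternion [x, y, z, w].
In Python, from workcell import r, command_gripper, optics gives the robot as it stands. The module is installed in compiled form; this text tells all that it offers. Calls block until the motion is done:
- r.reach(position, orientation): joint-space move of the TCP to a pose.
- r.move_straight(position, orientation=None, speed=0.15, max_force=None): straight line of the TCP; orientation=None keeps the orientation; speed is the mean speed in m/s. With max_force (N) it stops when the force on the tool has changed by that much, and returns True; else False.
- r.movej(angles): joint-space move.
- command_gripper(opening, force=None): finger opening in m; force is the grip in N (None keeps the last); returns when the fingers have stopped.
- r.hold(seconds).
- r.solve_ik(position, orientation): joint angles nearest the present ones, or None.
- r.read_state(): the state.
- optics.get_image(name): name is "side" or "top"; returns (picture, depth): 384x512x3 uint8, red, green, blue; 384x512 float32, m along the optical axis (not along the pixel's ray), 0 where there is no reading.
- optics.camera_model(name): a dict with "K" (3x3 intrinsics, pixels), "R" (3x3) and "t" (3): a world point X has camera coordinates R X + t. Camera axes: x right, y down, z forward; pixel columns grow to the right and rows downward; lengths in m; the calibration is good to about 2 mm. A picture is of the moment at which its call begins. camera_model takes no time and is no camera call.
A pose or a line that the arm cannot do raises r.PlanningError and nothing moves.
- r.finish_job(): hands the job in, once; it reports no verdict.
The state is a dict: "time_s": time; "joint_positions": joint angles; "dq": joint speeds; "tau": joint torques, N m; "eef_pos": TCP position; "eef_rot": TCP orientation; "contact_force": force on the tool from outside, world axes, zero at the start; "torque": the same for the moment, N m; "grip_width": finger opening in m.
Only numpy, scipy, OpenCV 4.12 (cv2) and the standard library are available. Lean on these libraries where they do the work, as an engineer would, in place of code of your own. Each camera call takes 0.05 s, during which the arm holds its last target.

## Working session

There is one attempt and no reset: what is moved stays moved. The work goes in short steps, each a Python script; the robot and the scene stay as the last script left them, time stands still between calls to the robot, and variables do not carry over. Pictures are saved under pics/ and viewed, and the job is handed in when it is done.

```bash
mkdir -p pics; python3 - <<'E'
from workcell import r, command_gripper, optics
import cv2,numpy as np
for n in("side","top"):
    p,d=optics.get_image(n); cv2.imwrite(f"pics/{n}0.png",p[:,:,::-1]); np.savez(f"{n}0.npz",p=p,d=d,**optics.camera_model(n))
    m=optics.camera_model(n); print(n,m["K"],-m["R"].T@m["t"],m["R"])
s=r.read_state();print(s["time_s"],s["eef_pos"],s["eef_rot"])
E
```

```text
side [[495.29230844   0.         261.58065792]
 [  0.         495.29230844 196.17362995]
 [  0.           0.           1.        ]] [-0.01166597 -0.53106962  0.7183244 ] [[ 0.68258706 -0.73067392 -0.0138035 ]
 [-0.4524265  -0.40766743 -0.79316929]
 [ 0.57392088  0.54765216 -0.60884475]]
top [[347.10076238   0.         255.39591023]
 [  0.         347.10076238 189.17661239]
 [  0.           0.           1.        ]] [ 0.44889543 -0.00845901  0.89041754] [[ 0.02573219 -0.9995139  -0.01760166]
 [-0.99286747 -0.02350273 -0.11688377]
 [ 0.11641327  0.02048379 -0.99298961]]
0.1 [0.16835788 0.4969417  0.25567911] [ 1.62664683e-01  9.86681162e-01 -6.67068348e-04 -2.00865207e-04]
```

View pics/side0.png

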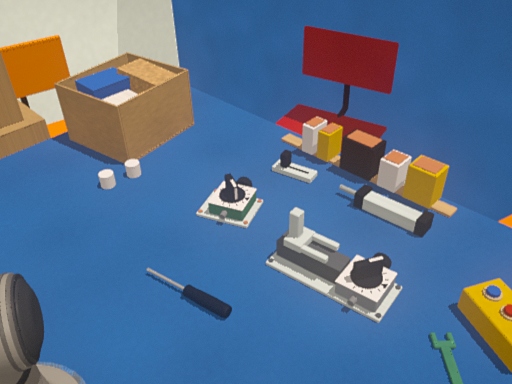

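View pics/top0.png

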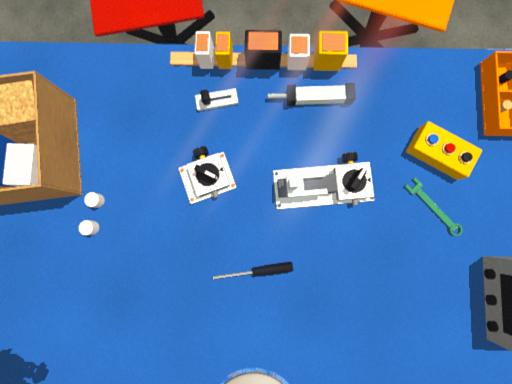

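The target regulator with the rail is at about (355,180) in the top view and (367,275) in the side view. Its post is at about (283,188) top and (297,222) side. The bystander is at (207,175) top. I'll zoom in.

```bash
python3 - <<'E'
import cv2,numpy as np
t=cv2.imread("pics/top0.png")[145:215,265:385]; s=cv2.imread("pics/side0.png")[200:325,255:410]
cv2.imwrite("pics/tz.png",cv2.resize(t,None,fx=6,fy=6,interpolation=cv2.INTER_CUBIC))
cv2.imwrite("pics/sz.png",cv2.resize(s,None,fx=4.5,fy=4.5,interpolation=cv2.INTER_CUBIC))
E
```

```text
(no output)
```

View pics/tz.png

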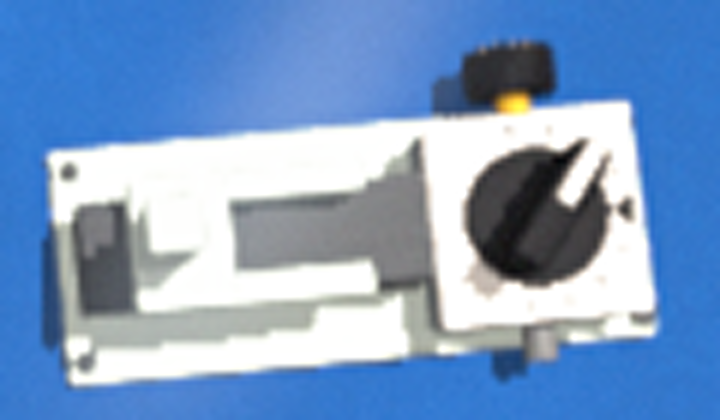

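View pics/sz.png

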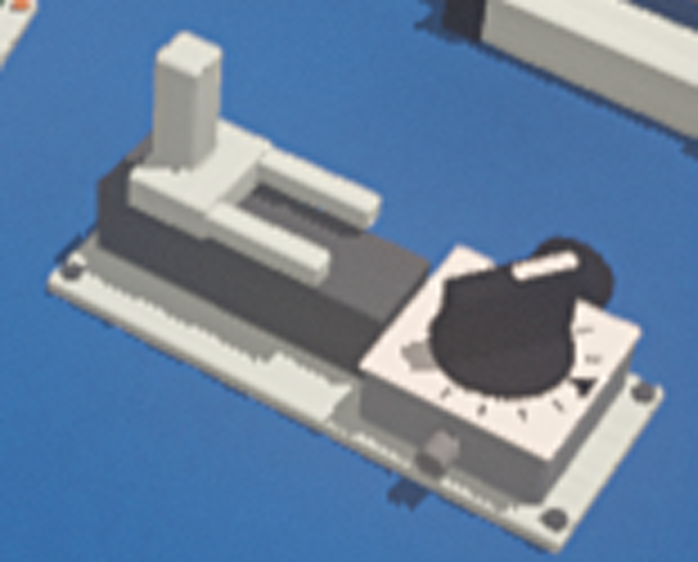

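```bash
cat > h.py <<'E'
import numpy as np,cv2
def cloud(d,K,R,t):
    v,u=np.mgrid[:d.shape[0],:d.shape[1]]
    c=np.stack([(u-K[0,2])/K[0,0]*d,(v-K[1,2])/K[1,1]*d,d],-1)
    return (c-t)@R
def ray_at(uv,z,K,R,t):
    w=R.T@np.array([(uv[0]-K[0,2])/K[0,0],(uv[1]-K[1,2])/K[1,1],1]); o=-R.T@t
    return o+w*(z-o[2])/w[2]
def tri(uvs,cams):
    A=np.zeros((3,3));b=np.zeros(3);L=[]
    for uv,(K,R,t) in zip(uvs,cams):
        w=R.T@np.array([(uv[0]-K[0,2])/K[0,0],(uv[1]-K[1,2])/K[1,1],1]);w/=np.linalg.norm(w);o=-R.T@t
        P=np.eye(3)-np.outer(w,w);A+=P;b+=P@o;L.append((P,o))
    x=np.linalg.solve(A,b);return x,[np.linalg.norm(P@(x-o)) for P,o in L]
E
python3 - <<'E'
from h import *
D={n:np.load(f"{n}0.npz") for n in("side","top")}
cams={n:(D[n]["K"],D[n]["R"],D[n]["t"]) for n in D}
tz=lambda x,y:((x+.5)/6-.5+265,(y+.5)/6-.5+145)
sz=lambda x,y:((x+.5)/4.5-.5+255,(y+.5)/4.5-.5+200)
def T(name,a,b):
    x,e=tri([tz(*a),sz(*b)],[cams["top"],cams["side"]]);print(name,x.round(4),np.round(e,4))
T("dial TR/right",(630,103),(638,332)); T("dial BR/front",(655,318),(550,457)); T("dial TL/back",(420,138),(460,247))
T("dial BL/left",(443,330),(360,364))
T("arrow",(623,209),(585,386)); T("posttop",(174,221),(190,52)); T("post top c1",(150,195),(178,33));T("bolt",(68,173),(72,268))
T("ptrend white",(590,165),(545,265))
for n in D:
    P=cloud(D[n]["d"],*cams[n]);ok=D[n]["d"]>0
    near=ok&(np.hypot(P[...,0]-.45,P[...,1]+.2)<.25)
    img=D[n]["p"].astype(int);
    for lo,hi,nm in((.037,.048,"dial"),(.115,.135,"post"),(.074,.095,"bartop"),(.056,.074,"carr/prong")):
        m=near&(P[...,2]>lo)&(P[...,2]<hi)
        if nm=="dial": m&=img.min(-1)>150
        k,lab,st,ce=cv2.connectedComponentsWithStats(m.astype(np.uint8))
        for i in range(1,k):
            if st[i,4]>8:
                q=P[lab==i];rect=cv2.minAreaRect((q[:,:2]*1000).astype(np.float32))
                print(n,nm,st[i],q.mean(0).round(4),np.median(q[:,2]).round(4),np.round(rect[0],1),np.round(rect[1],1),round(rect[2],1))
E
```

```text
dial TR/right [ 0.6222 -0.27    0.0426] [0.0013 0.0013]
dial BR/front [ 0.535  -0.2797  0.047 ] [0.0014 0.0014]
dial TL/back [ 0.6081 -0.1866  0.0453] [0.0029 0.0029]
dial BL/left [ 0.5283 -0.195   0.043 ] [0.0011 0.0011]
arrow [ 0.5797 -0.2685  0.0426] [0.0011 0.0011]
posttop [ 0.5586 -0.0776  0.1241] [0.0006 0.0006]
post top c1 [ 0.5665 -0.0671  0.1244] [0.0015 0.0015]
bolt [ 0.5812 -0.0267 -0.045 ] [0.0276 0.0276]
ptrend white [ 0.5883 -0.2406  0.0864] [0.0014 0.0014]
side dial [335 255  62  47 764] [ 0.5661 -0.2392  0.0427] 0.0428 [ 574.1 -232. ] [88.5 87.1] 7.2
side post [289 208  15  12 130] [ 0.5543 -0.0803  0.1224] 0.1234 [555.7 -78.1] [23.2 23.3] 9.6
side bartop [289 223  15  13 119] [ 0.551  -0.0828  0.0849] 0.0847 [552.7 -83.5] [15.4 27.8] 47.2
side bartop [353 256  31  15 303] [ 0.5719 -0.2347  0.0824] 0.0836 [ 573.8 -232.9] [17.9 56.2] 60.6
side carr/prong [284 227  55  36 828] [ 0.556  -0.1148  0.0656] 0.0667 [ 560.5 -114. ] [57.1 95.6] 5.9
side carr/prong [352 266  32  13 212] [ 0.5678 -0.2364  0.0651] 0.0648 [ 570.2 -237.8] [14.3 56.3] 46.1
top dial [335 163  39  37 690] [ 0.5721 -0.2308  0.0414] 0.0414 [ 574.3 -231.2] [84.1 87.6] 6.2
top post [289 178  10  10  97] [ 0.5562 -0.0772  0.1225] 0.1229 [556.1 -77.3] [20.6 20.2] 0.9
top bartop [350 168  17  23 170] [ 0.5738 -0.2313  0.0826] 0.0828 [ 574.5 -232.5] [16.  56.1] 59.7
top bartop [288 185  10   5  15] [ 0.5476 -0.0761  0.0846] 0.0859 [547.2 -76.6] [22.   7.4] 73.5
top carr/prong [348 169  12  23  37] [ 0.5703 -0.2233  0.0652] 0.0645 [ 576.1 -225.3] [13.2 55.2] 73.7
top carr/prong [286 172  42  26 498] [ 0.559  -0.1095  0.0657] 0.0659 [ 560.9 -113.3] [54.1 95.6] 6.3
```

```bash
cat >> h.py <<'E'
from scipy.spatial.transform import Rotation as Ro
def qdown(phi):
    "tool z down, tool y at world angle phi"
    y=np.array([np.cos(phi),np.sin(phi),0]);z=np.array([0,0,-1.]);x=np.cross(y,z)
    return Ro.from_matrix(np.stack([x,y,z],1)).as_quat()
KN=np.array([.5743,-.232]);POST=np.array([.556,-.0777])
SL=(KN-POST)/np.linalg.norm(KN-POST);YAW=np.arctan2(SL[1],SL[0])
BAR=np.radians(-30.)
E
python3 - <<'E'
from workcell import r,optics,command_gripper
from h import *
print(np.degrees(YAW),BAR-YAW)
for k in(0,np.pi):
  for phi in(BAR,YAW):
    print(k,phi,[None if (q:=r.solve_ik([*KN,z],qdown(phi+np.pi/2+k))) is None else np.round(q,3) for z in(.078,.2)])
  print(r.solve_ik([*(POST-.05*SL),.11],qdown(YAW+np.pi/2+k)))
E
```

```text
-83.23630771734068 0.9291488512724616
0 -0.5235987755982988 [array([-0.508,  0.69 ,  1.459, -0.   ,  0.992, -1.555]), array([-0.508,  0.56 ,  1.33 , -0.   ,  1.251, -1.555])]
0 -1.4527476268707604 [array([-0.508,  0.69 ,  1.459, -0.   ,  0.992, -0.626]), array([-0.508,  0.56 ,  1.33 , -0.   ,  1.251, -0.626])]
[-1.90091351e-01  5.45159249e-01  1.64145024e+00 -4.44089210e-16
  9.54983163e-01 -3.08140051e-01]
3.141592653589793 -0.5235987755982988 [array([-0.508,  0.69 ,  1.459, -0.   ,  0.992,  1.587]), array([-0.508,  0.56 ,  1.33 , -0.   ,  1.251,  1.587])]
3.141592653589793 -1.4527476268707604 [array([-0.508,  0.69 ,  1.459, -0.   ,  0.992,  2.516]), array([-0.508,  0.56 ,  1.33 , -0.   ,  1.251,  2.516])]
[-1.90091351e-01  5.45159249e-01  1.64145024e+00 -4.44089210e-16
  9.54983163e-01  2.83345260e+00]
```

```bash
python3 - <<'E'
from workcell import r,optics,command_gripper
from h import *
q=qdown(BAR+np.pi/2)
r.reach([*KN,.24],q); command_gripper(.045,20)
print(r.move_straight([*KN,.079],q,speed=.1,max_force=15))
s=r.read_state();print(s["time_s"],s["eef_pos"],s["contact_force"])
p,d=optics.get_image("side");cv2.imwrite("pics/s1.png",cv2.resize(p[150:330,230:430,::-1],None,fx=3.5,fy=3.3))
E
```

```text
False
5.2667 [ 0.57460933 -0.2321605   0.07963174] [-0.54324269  1.0432162   0.86425464]
```

View pics/s1.png

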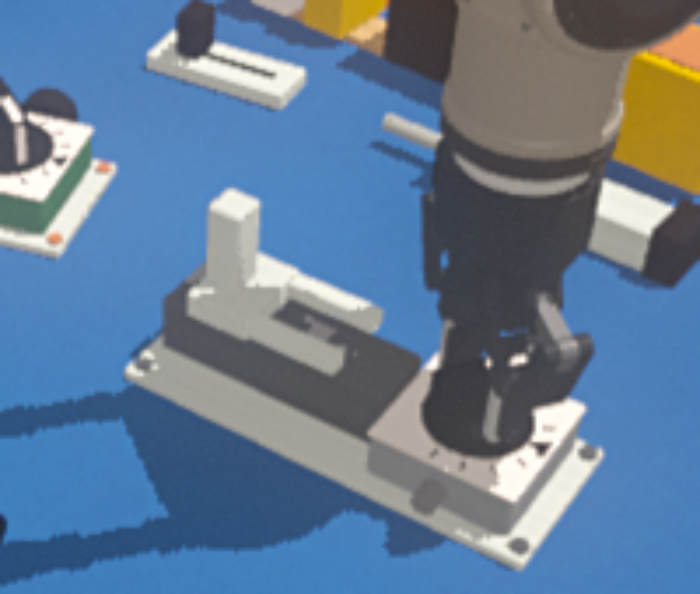

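The open jaws straddle the grip bar at about (490,390) in the crop, clear of the dial, and there's no contact force. Next I'll grip and turn clockwise.

```bash
python3 - <<'E'
from workcell import r,optics,command_gripper
from h import *
command_gripper(.0,25)
s=r.read_state();print(s["time_s"],s["grip_width"],s["contact_force"],s["torque"])
j=np.array(s["joint_positions"]);tq=r.solve_ik([*KN,.079],qdown(YAW+np.pi/2));print(j,tq)
for a in np.linspace(0,1,4)[1:]:
    g=j.copy();g[5]=j[5]+a*(tq[5]-j[5]);r.movej(g)
    s=r.read_state();print(s["time_s"],s["contact_force"],s["torque"],s["grip_width"])
r.hold(.3)
command_gripper(.045)
s=r.read_state();print(s["time_s"],s["contact_force"])
r.move_straight([*KN,.24],speed=.15)
r.reach([*(POST-.06*SL),.24],qdown(YAW+np.pi/2))
for n in("side","top"):
    p,d=optics.get_image(n); np.savez(f"{n}2.npz",p=p,d=d,**optics.camera_model(n));print(r.read_state()["time_s"])
    if n=="top":c=p[145:215,265:385];f=6
    else:c=p[200:325,255:410];f=4.5
    cv2.imwrite(f"pics/{n}2.png",cv2.resize(c[:,:,::-1],None,fx=f,fy=f,interpolation=cv2.INTER_CUBIC))
    m=optics.camera_model(n);P=cloud(d,m["K"],m["R"],m["t"])
    for lo,hi,cx in((.078,.095,KN),(.115,.135,POST)):
        k=(d>0)&(P[...,2]>lo)&(P[...,2]<hi)&(np.hypot(P[...,0]-cx[0],P[...,1]-cx[1])<.036)
        if k.sum()>8:print(n,k.sum(),cv2.minAreaRect((P[k][:,:2]*1000).astype(np.float32)))
E
```

```text
5.675 0.015584666160520965 [1.07410597 1.81541821 2.75383187] [ 0.34295014 -0.05277507  0.06401193]
[-5.07217911e-01  6.88665591e-01  1.45842444e+00  4.96989125e-04
  9.93997938e-01 -1.55480198e+00] [-5.07586162e-01  6.89188163e-01  1.45866970e+00 -4.44089210e-16
  9.93734794e-01 -6.25634862e-01]
6.075 [1.40144214 2.99755405 0.26984576] [ 0.4014847  -0.25043192  0.01505282] 0.015689658122786408
6.475 [ 3.54298396  4.00835663 -0.52766669] [ 0.67346198 -0.53005665 -0.03301701] 0.015495078341385892
6.875 [ 4.67766827  4.36402584 -0.00484011] [ 0.73878417 -0.63274601 -0.07577366] 0.015705536389465206
7.5667 [ 0.23243254 -0.03648005  0.59934435]
9.7
side 256 ((574.1627197265625, -233.04345703125), (17.81574058532715, 57.207820892333984), 4.585578441619873)
side 130 ((557.0276489257812, -79.42487335205078), (24.553438186645508, 24.47979736328125), 1.588669776916504)
9.75
top 162 ((574.39599609375, -232.04017639160156), (16.15848731994629, 55.39146423339844), 7.372879981994629)
top 65 ((553.3948364257812, -77.12767791748047), (19.993499755859375, 15.915787696838379), 89.8176498413086)
```

View pics/side2.png

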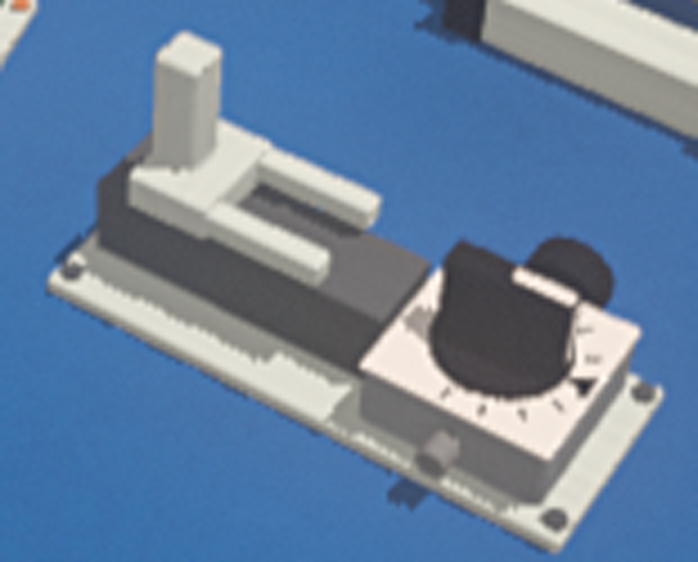

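View pics/top2.png

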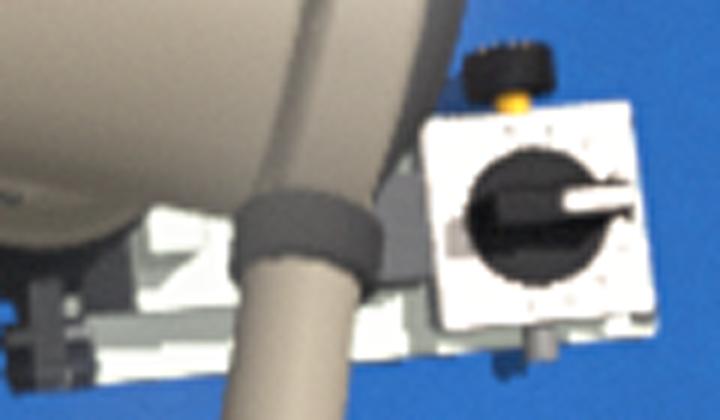

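The pointer line (top crop, 570–630,200) now points at the arrowhead (625,209). The bar measures 5–7° against the rail's 6.6°, so it's aligned. The lock post hasn't moved. Next I'll close the fingers and push from behind the post.

```bash
python3 - <<'E'
from workcell import r,optics,command_gripper
from h import *
command_gripper(0.0,25)
Z=.112;q=qdown(YAW+np.pi/2)
print(r.move_straight([*(POST-.06*SL),Z],q,speed=.12,max_force=12))
s=r.read_state();print(s["time_s"],s["eef_pos"],s["contact_force"],s["grip_width"])
h=r.move_straight([*(KN-.078*SL),Z],q,speed=.06,max_force=18)
s=r.read_state();e=np.array(s["eef_pos"][:2]);print(h,s["time_s"],s["eef_pos"],s["contact_force"],"dist",(KN-e)@SL,"lat",(KN-e)@[-SL[1],SL[0]])
r.move_straight([*(e-.04*SL),Z],q,speed=.1)
r.move_straight([*(e-.04*SL),.26],q,speed=.15)
r.reach([.5,.2,.3],q)
for n in("side","top"):
    p,d=optics.get_image(n)
    if n=="top":c=p[145:215,265:385];f=6
    else:c=p[200:325,255:410];f=4.5
    cv2.imwrite(f"pics/{n}3.png",cv2.resize(c[:,:,::-1],None,fx=f,fy=f,interpolation=cv2.INTER_CUBIC))
    m=optics.camera_model(n);P=cloud(d,m["K"],m["R"],m["t"])
    al=(KN-P[...,:2])@SL
    for lo,hi,a,b in((.078,.095,-.035,.035),(.115,.135,.04,.2)):
        k=(d>0)&(P[...,2]>lo)&(P[...,2]<hi)&(al>a)&(al<b)&(abs((P[...,:2]-KN)@[-SL[1],SL[0]])<.04)
        if k.sum()>8:
            rc=cv2.minAreaRect((P[k][:,:2]*1000).astype(np.float32));print(n,k.sum(),rc,"along",(KN*1000-rc[0])@SL)
print(r.read_state()["time_s"])
E
```

```text
False
11.4667 [ 0.54942612 -0.01819676  0.11271966] [-0.4463321   0.49456769  0.52360739] -7.368469030154815e-05
True 13.35 [ 0.56334245 -0.14302666  0.11153925] [0.03088964 2.14740197 0.69200418] dist 0.08964463665625028 lat 0.0004024828879469842
side 260 ((573.6315307617188, -233.51513671875), (17.147850036621094, 56.984066009521484), 9.179595947265625) along -1.4258631096917525
side 146 ((566.0740966796875, -166.2935333251953), (23.790739059448242, 22.275358200073242), 13.199645042419434) along 66.21797541333612
top 164 ((574.3428955078125, -231.97854614257812), (16.047765731811523, 55.47225570678711), 7.118794918060303) along 0.01625253974605795
top 102 ((566.7305297851562, -164.99771118164062), (22.208402633666992, 21.649993896484375), 4.375766754150391) along 67.42746785478612
16.3167
```

```bash
ls pics
```

```text
s1.png
side0.png
side2.png
side3.png
sz.png
top0.png
top2.png
top3.png
tz.png
```

View pics/side3.png

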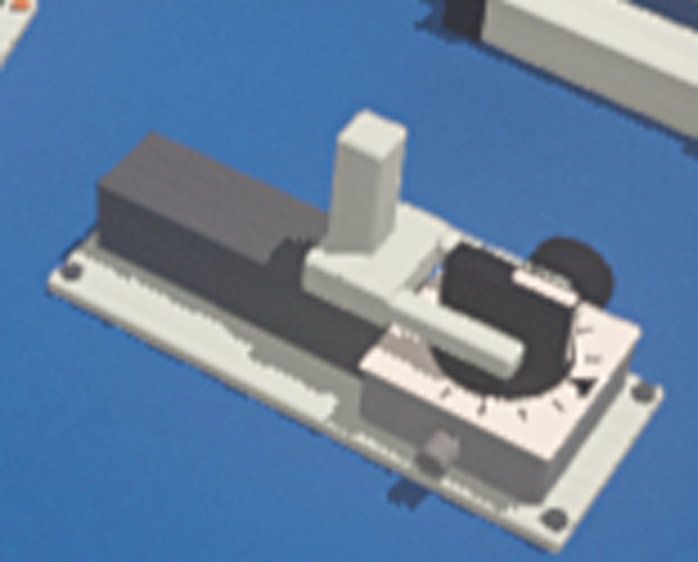

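View pics/top3.png

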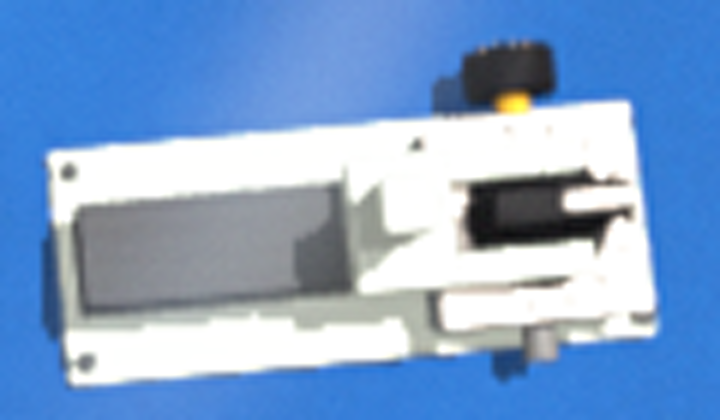

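The fork straddles the bar, the post is 66–67 mm from the knob axis (home is 68 mm), and the arm is clear. I'm handing the job in.

```bash
python3 -c "
from workcell import r
print(r.read_state()['contact_force']);print(r.finish_job())"
```

```text
[ 0.56547909  0.84249519 -1.04582847]
the job is handed in; nothing more can be done
None
```

I turned the locked regulator's knob about 0.93 rad clockwise to the arrowhead with the lock at about 13 mm of travel. I then pushed the slide home with closed fingers until the force stop tripped at its end stop, backed off, and handed in at about 16 s of the 42 s allowed.

**Last checks:**
- **Knob:** the bar reads 7.1° in the top view and 9.2° in the side view, against the rail's 6.8°. That is an error of about 0.3–2.4° against the 11° allowed; the two views disagree by 2°.
- **Lock:** the post is 66–67 mm from the knob axis, where home is nominally 68 mm. That matches about 100 mm of travel, within the 2 mm calibration.
- **Fork and arm:** both pictures show the fork straddling the grip. The arm is well clear, with about 1.5 N of residual force reading.

None of the checks failed. `finish_job` reports no verdict, so I can't confirm the result beyond these readings.

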